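# Empty the dry-clay hopper into the slaking tub

## Robot

A 6-joint arm with a two-finger parallel gripper is mounted at the origin on the work surface. World frame = base frame: x ahead of the robot, y to its left, z up, the work surface at z = 0. Lengths are in m, angles in rad, forces in N, time in s.
With the tool pointing down it reaches from about 0.4 to 0.825 m from the base axis. Payload 7 kg.
Tool frame: the origin (TCP) lies between the finger pads; the fingertips stand 17 mm ahead of it and the grasp point (between the pads) lies 2 mm behind it; z points along the fingers, y is the line along which they close (so a half turn about z gives the same grasp; the last joint's range is limited). The gripper opens to 88 mm and grips with 3 to 60 N. Pads are 19 mm wide; open, the fingers measure 130 mm over their backs; the gripper's body (78 mm by 193 mm) begins 47 mm behind the grasp point.
Start: joints at [1.575, 0.359, 0.012, 0, -1.224, -0.288], TCP at [0.189, 0.648, 0.244] pointing down, gripper open.
Joint ranges: [-3.07, 3.07], [-1.43, 2.12], [-1.02, 1.25], [-3.03, 1.67], [-3.05, -0], [-3.03, 3.03]. Speed limits (rad/s): [2.39, 2.39, 3.01, 3.14, 3.14, 3.14].

## Interface

Orientations are given as a unit quaternion [x, y, z, w].
In Python, from bench import r gives the robot as it stands.
- The arm moves only by the tool send_rows, never from a script. Its argument "commands" is one flat list of numbers, 7 for each row, row after row: the closure, from -1 (fully open) to 1 (shut), then the shift along the tool's x, y, z in mm, then the turn, a rotation vector about the tool's x, y, z in degrees. In form: [fingers, dx, dy, dz, rx, ry, rz, fingers, dx, dy, dz, rx, ry, rz, ...]. A call has 1 to 12 rows; each row is the pose to reach, as a shift and turn from the pose commanded when the call began, along the tool's axes at that moment; what a row does not reach only later rows make up. A row lasts 1/10 s, in which the tool goes at most 50 mm and 8.59 degrees, less where a joint would pass 70% of its speed; a pose out of reach is approached as far as the arm can. A call with a gripper value outside its range is refused whole. The fingers move at their own pace and stop on an object; the grip force is fixed at half the most. Time passes only in rows, so rows that repeat a pose let the fingers close. It gives the time, the measured TCP pose, the force, the opening and the grip force at its end, in the units of the state.
- r.read_state(): the state, without advancing time (a new reading comes with each control period).
- r.snapshot(name): name is "scene" or "side" or "wrist"; returns a dict with "color" (480x640x3 uint8, red, green, blue), "range_z" (480x640 float32, m along the optical axis (not along the pixel's ray), 0 where there is no reading), "K" (3x3 intrinsics, pixels), "dist" ([k1, k2, p1, p2, k3] as OpenCV has them; the pictures are not rectified), "extrinsics" (4x4, takes a point from world to camera coordinates). Camera axes: x right, y down, z forward; pixel columns grow to the right and rows downward; lengths in m; the calibration is good to about 2 mm. A picture is of the moment at which its call begins.
- r.job_done(): hands the job in; it is judged then, once.
Trained networks look in a picture, given as the dict that the camera call returned (one of the last four; its "shot" number tells which), for a name from the list of things; names that differ only in an ending like _2 or _b are one class to them, and where a whole thing is asked for, a point or a joint stands for the part that bears it (a point fixed in the world has none). Each returns a list of dicts, best first, with "conf" (0 to 1); they miss things now and then, are a little off and sometimes report something else, mostly with a low value. They report only what shows in the picture. A call takes as long as a camera call.
- r.spot_in(picture, label): "box" ([left, top, right, bottom] in pixels, round what is visible of it).
- r.outline_of(picture, label): "mask" (480x640 bool, what is visible of it) and "box" ([left, top, right, bottom] in pixels, round what is visible of it).
- r.pinpoint(picture, label): "xy" ([column, row] in pixels: a listed point, or the origin of a listed thing).
The state is a dict: "time": time; "q": joint angles; "joint_velocities": joint speeds; "tau": joint torques, N m; "position": TCP position; "ee_rot": TCP orientation; "contact_force": force on the tool from outside, world axes, zero at the start; "wrist_torque": the same for the moment, N m; "gripper_width": finger opening in m; "gripper_force": force on a finger pad.
Only numpy, scipy, OpenCV 4.12 (cv2) and the standard library are available. Lean on these libraries where they do the work, as an engineer would, in place of code of your own. Each camera call takes 0.05 s, during which the arm holds its last target. There are 200 camera calls.

## Task

Swing the hopper's trap-door open with its lever so that all three dry clay offcuts drop into the tub below, let the door swing fully shut again, then turn the latch bar across above the lever to lock it. Leave the other things on the table alone.

Things in the scene. Friction and masses are not known exactly. Their poses are not given: they have to be found in the camera images.
- hopper: Open-topped plywood hopper on a black steel stand, fixed. Origin on the table under the hopper's middle; -x is its front, where the lever sticks out; z up. Inside 140 (x) x 160 (y) mm, walls from 197 to 342 mm above the table (front wall to 300), outer front face at x -80 mm. Stand legs 20 mm square, 240 mm high, at x -88 and 95, y +-125 mm.
- lip_edge (a point): Middle of the outer edge of the hopper's loading lip, a 176 mm wide 6 mm board sloping 45 degrees up and outwards from the front wall's top; here x -198, 420 mm up in the hopper's frame. It overhangs lever and latch, so a tool must come to them from the front, leaning 30 to 45 degrees (its top away from the hopper). Fixed to the hopper.
- tub (a point): Middle of the floor of the white tub in the stand under the trap, fixed with the hopper (x 20, y 0, 5 mm up in its frame). Outside 270 (hopper x) x 225 (y) mm, 85 mm high, walls 5 mm.
- trap_hinge (a point): Middle of the trap-door's hinge axis, under the hopper's front wall, in the hopper's frame at x -75, y 0, 187 mm above the table. The axis runs along the hopper's y. A point fixed to the hopper.
- trap (a joint): Trap-door angle in rad: 0 shut, 1.15 fully open. The door (142 x 156 mm plywood, the hopper's floor) hangs down as the lever, rigid with it, is lifted. A damped spring shuts it in about 1 s when let go (4 to 8 N at the grip to hold it up). At 1.0 rad or more all slides off.
- lever_grip (a point): Middle of the black rubber grip on the lever, which points away from the hinge: flat-sided, 20 mm across (hopper y), 30 mm deep, 60 mm long (it ends 25 mm beyond this point). 155 mm from trap_hinge, to the front (hopper -x) and 15 degrees down when shut, so 147 mm above the table; it goes up in an arc about trap_hinge, to 51 degrees above level when fully open. Pinch it across the hopper's y; it may pivot in the fingers.
- latch_pivot (a point): Vertical axis of the latch, on a 20 mm post beside the lever; in the hopper's frame at x -138, y -85, 188 mm up. A point fixed to the hopper.
- latch (a joint): Latch angle in rad, about the vertical pivot, anticlockwise from above growing: 0 (stop) is latched, the bar pointing along the hopper's +y, across and 5 mm above the shut lever; 1.9 to 2.6 (other stop) is turned aside, away from the lever. It stays where it is left (about 0.5 N at the knob to turn it). It then really stops the lever, which has about 0.1 rad of play under it.
- latch_knob (a point): Middle of the upright round steel knob at the free end of the latch bar, 16 mm diameter, standing 47 mm up from the bar (from 192 to 239 mm above the table; this point is 219 mm up), 105 mm from latch_pivot. The bar is steel, 128 x 18 x 8 mm. Moves with the latch.
- chunk_mid (a point): Centre of the block-shaped bone-dry clay offcut, 50 x 70 x 38 mm, in the hopper at the start.
- coil_mid (a point): Centre of the round-bar bone-dry clay offcut, 32 mm diameter, 86 mm long, in the hopper at the start.
- puck_mid (a point): Centre of the disc-shaped bone-dry clay offcut, 60 mm diameter, 32 mm high, in the hopper at the start.
- jar_a: Bystander: white jar with white cap, 72 mm diameter, 90 mm high; origin at its underside.
- jar_b: Bystander: amber jar with black cap, 60 mm diameter, 75 mm high; origin at its underside.
- bowl: Bystander: fired clay bowl, 130 mm diameter, 60 mm high; origin at its underside.
- mug: Bystander: fired clay mug, 76 mm diameter, 90 mm high; origin at its underside.
- brush: Bystander: brush, 200 mm long, lying.
- rib: Bystander: glaze spoon, 220 mm long, lying.
- vase: Bystander: brown vase, 110 mm diameter, 155 mm high; origin at its underside.

How it is judged:
By the outcome, as a careful person would: the job done as asked, in the order asked, and still so for the second after the job is handed in, with the robot touching nothing.
It also fails if it takes over 54 s, if anything falls off the work surface, if the arm or the gripper's body presses on something with over 40 N, if the wrist force passes 120 N, or if a joint passes its speed limit or range.

## Working session

There is one attempt and no reset: what is moved stays moved. The work goes in short steps, Python scripts to look and compute and a tool call to move; the robot and the scene stay as the last step left them, time stands still between calls to the robot, and variables do not carry over. Pictures are saved under pics/ and viewed, at most 10 in all, crops included, and the job is handed in when it is done.

Besides the shell and the picture viewer there is one more tool, called after ">>>" as a command line: name --argument value ..., lists and objects as JSON in quotes. send_rows: Moves the arm, as the interface text tells. Its arguments: {"type":"object","properties":{"commands":{"type":"array","items":{"type":"number"}}},"required":["commands"]}

```bash
mkdir -p pics
cat > h.py <<'E'
import numpy as np, cv2
from bench import r
from scipy.spatial.transform import Rotation as R
def px2w(p,uv,z=None,d=None):
    """pixel to world, on plane z or at depth d (default: depth image)"""
    n=cv2.undistortPoints(np.array([[uv]],float),p["K"],np.array(p["dist"],float))[0,0]
    E=np.array(p["extrinsics"]);c=-E[:3,:3].T@E[:3,3];v=E[:3,:3].T@np.array([n[0],n[1],1])
    if z is not None: return c+v*(z-c[2])/v[2]
    if d is None:
        u,w=int(round(uv[0])),int(round(uv[1]));a=p["range_z"][max(w-2,0):w+3,max(u-2,0):u+3];a=a[a>0]
        d=np.median(a) if a.size else 0
    return c+v*d
def w2px(p,X):
    E=np.array(p["extrinsics"])
    return cv2.projectPoints(np.array(X,float).reshape(-1,3),cv2.Rodrigues(E[:3,:3])[0],E[:3,3],p["K"],np.array(p["dist"],float))[0][:,0]
def save(p,n): cv2.imwrite(f"pics/{n}.png",cv2.cvtColor(p["color"],cv2.COLOR_RGB2BGR))
E
python3 - <<'E'
from h import *
s=r.read_state();print(s["time"],s["position"],s["ee_rot"])
ps={n:r.snapshot(n) for n in("scene","side")}
for n,p in ps.items():
    save(p,n+"0");E=p["extrinsics"];print(n,(-E[:3,:3].T@E[:3,3]).round(3))
    for l in "hopper lip_edge tub trap_hinge lever_grip latch_pivot latch_knob jar_a jar_b bowl mug brush rib vase".split():
        for q in r.pinpoint(p,l)[:2]:
            print(n,l,round(q["conf"],2),np.round(q["xy"]),px2w(p,q["xy"]).round(3))
cv2.imwrite("pics/both.png",cv2.cvtColor(np.vstack([p["color"] for p in ps.values()]),cv2.COLOR_RGB2BGR))
E
```

```text
0.0 [0.18891472 0.64757088 0.24264853] [ 9.89942253e-01 -1.41469816e-01 -4.14287624e-05  7.91017605e-04]
scene [ 1.25  -0.417  1.272]
scene hopper 0.73 [290. 264.] [ 0.495 -0.034  0.155]
scene hopper 0.61 [372. 260.] [0.628 0.114 0.224]
scene lip_edge 0.72 [298. 183.] [0.121 0.195 0.001]
scene tub 0.22 [435. 209.] [0.47  0.457 0.068]
scene trap_hinge 0.76 [342. 227.] [0.488 0.12  0.2  ]
scene lever_grip 0.56 [292. 263.] [ 0.496 -0.028  0.155]
scene latch_pivot 0.76 [338. 261.] [0.576 0.055 0.197]
scene latch_pivot 0.61 [302. 181.] [0.492 0.004 0.419]
scene latch_knob 0.78 [313. 285.] [ 0.623 -0.043  0.227]
scene jar_a 0.8 [210. 360.] [ 0.587 -0.301  0.058]
scene jar_a 0.72 [177. 332.] [ 0.48  -0.341  0.062]
scene jar_b 0.8 [210. 360.] [ 0.587 -0.301  0.058]
scene jar_b 0.72 [177. 332.] [ 0.48  -0.341  0.062]
scene bowl 0.84 [194. 403.] [ 0.64  -0.373  0.004]
scene bowl 0.4 [356. 217.] [0.565 0.101 0.323]
scene brush 0.71 [224. 284.] [ 0.376 -0.175  0.022]
scene rib 0.67 [374. 259.] [0.628 0.12  0.223]
scene vase 0.67 [433. 209.] [0.467 0.452 0.067]
scene vase 0.58 [194. 404.] [ 0.643
[... 360 characters left out ...]
pivot 0.88 [317. 264.] [0.578 0.05  0.191]
side latch_knob 0.95 [286. 234.] [ 0.626 -0.037  0.235]
side latch_knob 0.56 [254. 163.] [ 0.624 -0.381  0.002]
side jar_a 0.96 [311. 158.] [ 0.459 -0.306  0.049]
side jar_a 0.57 [280. 182.] [ 0.576 -0.266  0.046]
side jar_b 0.96 [311. 158.] [ 0.459 -0.306  0.049]
side jar_b 0.57 [280. 182.] [ 0.576 -0.266  0.046]
side bowl 0.65 [247. 165.] [ 0.647 -0.382  0.003]
side mug 0.89 [240. 221.] [ 0.725 -0.176  0.079]
side mug 0.64 [384. 311.] [0.48  0.225 0.232]
side brush 0.93 [355. 192.] [ 0.37  -0.163  0.019]
side rib 0.77 [272. 137.] [ 0.539 -0.448  0.001]
side vase 0.61 [432. 416.] [0.463 0.488 0.154]
side vase 0.29 [286. 235.] [ 0.627 -0.036  0.235]
```

View pics/scene0.png

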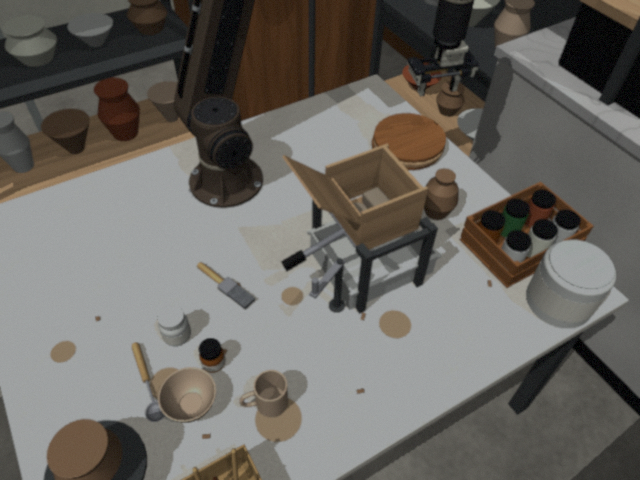

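View pics/side0.png

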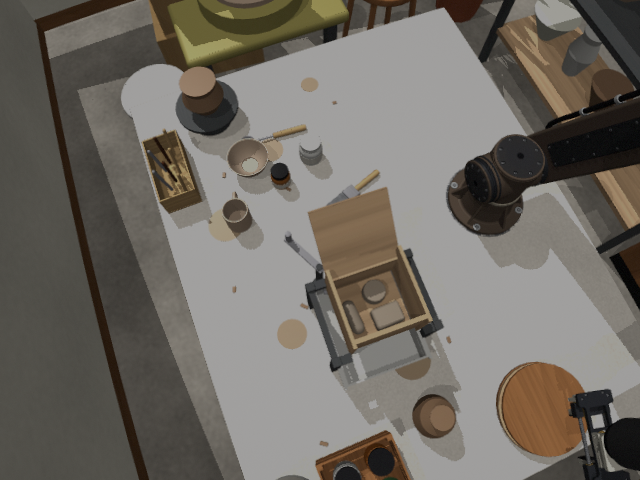

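Scene view: the hopper's lever sticks out towards world -y (grip at about 293,259). The latch bar is turned aside (pivot about 338,265; knob about 313,287). The side view shows the three offcuts on the trap floor (352,318; 375,291; 388,313). Next I fit the hopper's pose.

```bash
cat >> h.py <<'E'
def plan(pos,Rt,s=None):
    s=s or r.read_state();R0=R.from_quat(s["ee_rot"])
    print("d",(R0.inv().apply(np.array(pos)-s["position"])*1000).round(0),"rot",np.degrees((R0.inv()*Rt).as_rotvec()).round(1))
def leanR(yaw,lean):
    "tool leaning back towards hopper -x; tool y = hopper +y"
    hx=np.array([np.cos(yaw),np.sin(yaw),0]);hy=np.array([-hx[1],hx[0],0]);up=np.array([0,0,1.])
    z=np.sin(lean)*hx-np.cos(lean)*up
    return R.from_matrix(np.c_[np.cross(hy,z),hy,z])
E
python3 - <<'E'
from h import *
from scipy.optimize import least_squares
H=dict(lip_edge=(-.198,0,.42),trap_hinge=(-.075,0,.187),latch_pivot=(-.138,-.085,.188),lever_grip=(-.2247,0,.147))
obs=[]
for n in("scene","side"):
    p=r.snapshot(n)
    for l,h in H.items():
        for q in r.pinpoint(p,l)[:3]:
            w=px2w(p,q["xy"],z=h[2]);print(n,l,round(q["conf"],2),np.round(q["xy"]),w.round(3));obs.append((p,l,q["xy"],q["conf"]))
    for q in r.pinpoint(p,"latch_knob")[:1]: print(n,"knob",px2w(p,q["xy"],z=.219).round(3))
def W(v,h): c,s=np.cos(v[2]),np.sin(v[2]); return np.array([v[0]+c*h[0]-s*h[1],v[1]+s*h[0]+c*h[1],h[2]])
f=lambda v:np.concatenate([w2px(p,W(v,H[l]))[0]-xy for p,l,xy,c in obs])
g=least_squares(f,[.495,.2,1.57],loss="soft_l1",f_scale=2.)
print(g.x,g.fun.reshape(-1,2).round(1).tolist())
for l,h in H.items(): print(l,W(g.x,h).round(4))
E
```

```text
scene lip_edge 0.81 [297. 180.] [ 0.485 -0.004  0.42 ]
scene lip_edge 0.59 [192. 404.] [ 0.84 -0.39  0.42]
scene lip_edge 0.42 [314. 283.] [ 0.736 -0.108  0.42 ]
scene trap_hinge 0.66 [342. 228.] [0.482 0.124 0.187]
scene latch_pivot 0.73 [212. 360.] [ 0.658 -0.311  0.188]
scene latch_pivot 0.69 [338. 260.] [0.566 0.061 0.188]
scene lever_grip 0.75 [292. 263.] [ 0.492 -0.027  0.147]
scene lever_grip 0.62 [272. 402.] [ 0.788 -0.238  0.147]
scene lever_grip 0.26 [223. 282.] [ 0.457 -0.2    0.147]
scene knob [ 0.607 -0.03   0.219]
side lip_edge 0.56 [348. 201.] [0.491 0.008 0.42 ]
side trap_hinge 0.31 [370. 291.] [0.483 0.162 0.187]
side latch_pivot 0.65 [319. 265.] [0.575 0.055 0.188]
side latch_pivot 0.62 [432. 415.] [0.468 0.482 0.188]
side knob [ 0.619 -0.039  0.219]
[0.47594332 0.19190918 1.6424203 ] [[0.4, 1.8], [105.4, -222.1], [-16.3, -101.2], [-2.4, 0.9], [127.4, -98.2], [0.8, 1.5], [-1.9, 1.0], [18.5, -138.0], [67.4, -17.5], [-2.0, -5.8], [-6.7, -16.8], [2.5, 1.4], [-110.3, -148.6]]
lip_edge [ 0.4901 -0.0056  0.42  ]
trap_hinge [0.4813 0.1171 0.187 ]
latch_pivot [0.5706 0.0603 0.188 ]
lever_grip [ 0.492  -0.0322  0.147 ]
```

>>> send_rows --commands '[0, 0, 0, -350, 0, 0, 0, 0, 0, 0, -350, 0, 0, 0, 0, 0, 0, -350, 0, 0, 0, 0, 0, 0, -350, 0, 0, 0, 0, 0, 0, -350, 0, 0, 0, 0, 0, 0, -350, 0, 0, 0, 0, 0, 0, -350, 0, 0, 0, 0, 0, 0, -350, 0, 0, 0]'

```text
time: 2.9
position: [0.19, 0.6478, 0.6022]
ee_rot: [0.99, -0.142, 0.0, -0.007]
contact_force: [0.9, 0.1, -0.5]
gripper_width: 0.0441
gripper_force: 0.0
```

>>> send_rows --commands '[0, 362, 311, -20, 0, 0, 40, 0, 362, 311, -20, 0, 0, 40, 0, 362, 311, -20, 0, 0, 40, 0, 362, 311, -20, 0, 0, 40, 0, 362, 311, -20, 0, 0, 40, 0, 362, 311, -20, 0, 0, 40, 0, 362, 311, -20, 0, 0, 40, 0, 362, 311, -20, 0, 0, 40, 0, 362, 311, -20, 0, 0, 40, 0, 362, 311, -20, 0, 0, 40, 0, 362, 311, -20, 0, 0, 40]'

```text
time: 4.0
position: [0.4507, 0.2451, 0.6143]
ee_rot: [0.881, -0.473, 0.0, -0.0]
contact_force: [-0.2, 0.5, -0.1]
gripper_width: 0.044
gripper_force: 0.0
```

Run:
```python
from h import *
print(r.read_state()["q"])
plan([.45,-.22,.6],leanR(1.64,0))
plan([.48,-.22,.5],leanR(1.64,np.radians(42)))
```

```text
[ 8.81686527e-01  7.77527748e-02  4.68611557e-01  7.02406853e-04
 -1.96052802e+00 -2.96578292e-01]
d [387. 257.  14.] rot [-0.1  0.  29.5]
d [404. 232. 114.] rot [ 10.8 -41.   28.2]
```

>>> send_rows --commands '[0, 387, 257, 14, 0, 0, 29.5, 0, 387, 257, 14, 0, 0, 29.5, 0, 387, 257, 14, 0, 0, 29.5, 0, 387, 257, 14, 0, 0, 29.5, 0, 387, 257, 14, 0, 0, 29.5, 0, 387, 257, 14, 0, 0, 29.5, 0, 387, 257, 14, 0, 0, 29.5, 0, 387, 257, 14, 0, 0, 29.5, 0, 387, 257, 14, 0, 0, 29.5, 0, 387, 257, 14, 0, 0, 29.5, 0, 387, 257, 14, 0, 0, 29.5, 0, 387, 257, 14, 0, 0, 29.5]'

```text
time: 5.2
position: [0.4508, -0.2163, 0.5993]
ee_rot: [0.733, -0.681, -0.0, 0.0]
contact_force: [-0.0, -0.4, 0.3]
gripper_width: 0.0437
gripper_force: 0.0
```

Run:
```python
from h import *
print(r.read_state()["q"])
plan([.485,-.22,.4],leanR(1.64,np.radians(42)))
```

```text
[-5.38608343e-02  4.49434410e-02  3.98759232e-01 -2.56341756e-04
 -1.92495228e+00  1.26987479e-01]
d [  6. -34. 199.] rot [  0.1 -42.    0.2]
```

>>> send_rows --commands '[0, 6, -34, 199, 0, -42, 0, 0, 6, -34, 199, 0, -42, 0, 0, 6, -34, 199, 0, -42, 0, 0, 6, -34, 199, 0, -42, 0, 0, 6, -34, 199, 0, -42, 0, 0, 6, -34, 199, 0, -42, 0, 0, 6, -34, 199, 0, -42, 0, 0, 6, -34, 199, 0, -42, 0]'

```text
time: 6.0
position: [0.4855, -0.2191, 0.4024]
ee_rot: [0.686, -0.635, -0.261, -0.243]
contact_force: [0.3, 0.6, 0.1]
gripper_width: 0.044
gripper_force: 0.0
```

Run:
```python
from h import *
s=r.read_state();print(s["q"],s["position"],s["ee_rot"])
p=r.snapshot("wrist");save(p,"w1")
for l,z in(("lever_grip",.147),("latch_pivot",.188),("latch_knob",.219),("trap_hinge",.187),("lip_edge",.42)):
    for q in r.pinpoint(p,l)[:2]: print(l,round(q["conf"],2),np.round(q["xy"]),px2w(p,q["xy"],z=z).round(4),px2w(p,q["xy"]).round(4))
```

```text
[-0.51339494  0.33070848  0.37380065 -0.65019278 -1.98259433  0.43606998] [ 0.48548476 -0.21906555  0.40244212] [ 0.68561792 -0.63476295 -0.26051689 -0.24317693]
lever_grip 0.91 [304. 175.] [ 0.489  -0.0251  0.147 ] [ 0.4893 -0.039   0.1595]
latch_pivot 0.86 [238. 237.] [0.5759 0.0627 0.188 ] [0.5738 0.0512 0.1952]
latch_knob 0.57 [182. 212.] [ 0.6233 -0.0343  0.219 ] [ 0.6193 -0.0448  0.2265]
trap_hinge 0.75 [296. 263.] [0.4936 0.1356 0.187 ] [0.4937 0.1193 0.1957]
lip_edge 0.67 [296. 262.] [ 0.4962 -0.2988  0.42  ] [0.493  0.1182 0.1946]
```

View pics/w1.png

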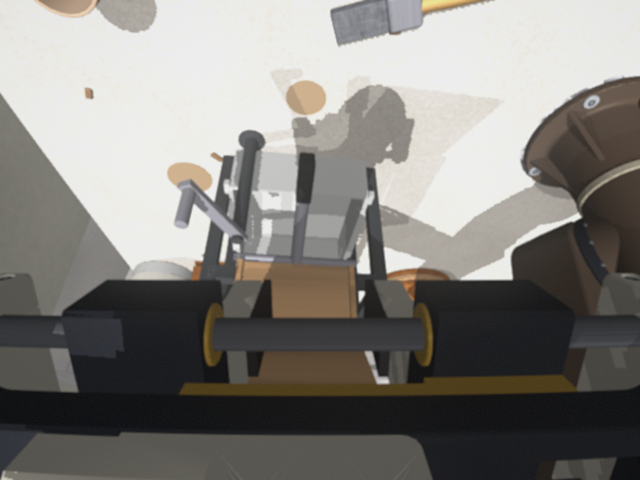

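The wrist view shows the lever straight ahead, with the grip at (305,178) and hinge end at (297,260), and the knob at (184,205). I refit using only the good detections.

Run:
```python
from h import *
from scipy.optimize import least_squares
H=dict(lip_edge=(-.198,0,.42),trap_hinge=(-.075,0,.187),latch_pivot=(-.138,-.085,.188),lever_grip=(-.2247,0,.147))
P={n:r.snapshot(n) for n in("scene","side","wrist")}
O=[("scene","lip_edge",298,181.5),("scene","trap_hinge",342,227.5),("scene","latch_pivot",338,260.5),("scene","lever_grip",292,263),
("side","lip_edge",346,201.5),("side","trap_hinge",360,280),("side","latch_pivot",318,264.5),
("wrist","lever_grip",304.5,177),("wrist","latch_pivot",239,237),("wrist","trap_hinge",297,261)]
def W(v,h): c,s=np.cos(v[2]),np.sin(v[2]); return np.array([v[0]+c*h[0]-s*h[1],v[1]+s*h[0]+c*h[1],h[2]])
f=lambda v:np.concatenate([w2px(P[n],W(v,H[l]))[0]-(a,b) for n,l,a,b in O])
g=least_squares(f,[.495,.2,1.57],loss="soft_l1",f_scale=2.)
print(g.x,g.fun.reshape(-1,2).round(1).tolist())
for l,h in H.items(): print(l,W(g.x,h).round(4))
p=P["wrist"]
# depth on the grip & lever
for uv in((305,160),(305,170),(304,180),(303,192),(300,220),(298,240)): print(uv,px2w(p,uv).round(4))
# grip dark columns
gr=p["color"].sum(2)
for v in(165,180,195): print(v,[int(x) for x in gr[v,290:320]])
```

```text
[0.49258743 0.1998655  1.54823833] [[2.3, -1.3], [2.0, 2.5], [1.7, 2.1], [-0.0, -1.1], [2.1, -3.5], [1.2, -1.4], [2.2, 2.6], [-0.3, -1.8], [-0.8, -1.2], [0.4, -1.1]]
lip_edge [0.4881 0.0019 0.42  ]
trap_hinge [0.4909 0.1249 0.187 ]
latch_pivot [0.5745 0.06   0.188 ]
lever_grip [ 0.4875 -0.0248  0.147 ]
(305, 160) [ 0.4878 -0.0505  0.1458]
(305, 170) [ 0.4873 -0.0452  0.1571]
(304, 180) [ 0.4878 -0.0316  0.1609]
(303, 192) [ 0.4882 -0.0142  0.1656]
(300, 220) [0.4901 0.0379 0.1723]
(298, 240) [0.4915 0.0741 0.1822]
165 [590, 588, 590, 593, 592, 586, 546, 411, 250, 177, 165, 174, 169, 167, 164, 167, 165, 163, 163, 163, 164, 157, 160, 171, 251, 358, 408, 415, 417, 415]
180 [590, 588, 589, 592, 582, 523, 382, 222, 169, 172, 177, 166, 166, 164, 162, 159, 161, 165, 161, 160, 155, 156, 239, 345, 406, 416, 415, 411, 414, 412]
195 [649, 650, 662, 694, 683, 508, 282, 174, 177, 181, 180, 177, 169, 159, 157, 153, 157, 158, 151, 145, 225, 329, 389, 395, 397, 395, 394, 392, 393, 395]
```

Run:
```python
from h import *
plan([.488,-.027,.147],leanR(1.548,np.radians(42)))
```

```text
d [ 27. -17. 317.] rot [ 3.7 -0.   4.2]
```

>>> send_rows --commands '[0, 27, -17, 240, 3.7, 0, 4.2, 0, 27, -17, 240, 3.7, 0, 4.2, 0, 27, -17, 240, 3.7, 0, 4.2, 0, 27, -17, 240, 3.7, 0, 4.2, 0, 27, -17, 240, 3.7, 0, 4.2, 0, 27, -17, 270, 3.7, 0, 4.2, 0, 27, -17, 295, 3.7, 0, 4.2, 0, 27, -17, 317, 3.7, 0, 4.2, 0, 27, -17, 317, 3.7, 0, 4.2, 0, 27, -17, 317, 3.7, 0, 4.2]'

```text
time: 7.45
position: [0.4878, -0.0274, 0.147]
ee_rot: [-0.652, 0.668, 0.251, 0.256]
contact_force: [-0.2, -0.8, -0.3]
gripper_width: 0.0438
gripper_force: 0.0
```

Run:
```python
from h import *
s=r.read_state();print(s["q"],s["position"])
p=r.snapshot("wrist");save(p,"w2")
```

```text
[-0.24864894  0.34460175 -0.19668617 -0.73915315 -1.31411025  0.52696478] [ 0.48783132 -0.02739184  0.14701459]
```

View pics/w2.png

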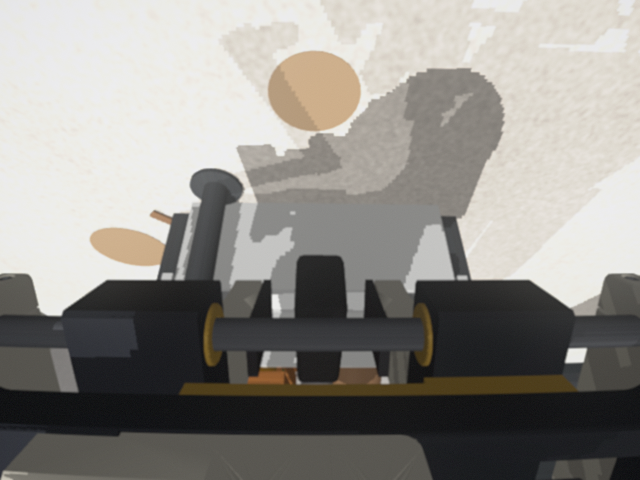

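The grip sits midway between the fingers (296–345, around 320). Next I close on it and plan the arc.

>>> send_rows --commands '[1, 0, 0, 0, 0, 0, 0, 1, 0, 0, 0, 0, 0, 0, 1, 0, 0, 0, 0, 0, 0, 1, 0, 0, 0, 0, 0, 0, 1, 0, 0, 0, 0, 0, 0]'

```text
time: 8.0
position: [0.4874, -0.0275, 0.1471]
ee_rot: [-0.652, 0.668, 0.251, 0.256]
contact_force: [-4.1, -2.4, 3.0]
gripper_width: 0.0202
gripper_force: 30.0
```

Run:
```python
from h import *
s=r.read_state();print(s["gripper_width"],s["position"],s["contact_force"])
R0=R.from_quat(s["ee_rot"]);hx=np.array([np.cos(1.548),np.sin(1.548),0])
hin=np.array([.4909,.1249,.187]);g=s["position"];v=g-hin
a=-(v@hx);b=v[2];rad=np.hypot(a,b);t0=np.arctan2(b,a);print("rad",rad,np.degrees(t0))
for th in np.arange(.1,1.16,.1).tolist()+[1.13]:
    da=rad*(np.cos(t0+th)-np.cos(t0));db=rad*(np.sin(t0+th)-np.sin(t0))
    print(round(th,2),(R0.inv().apply(-hx*da+np.array([0,0,db]))*1000).round(0))
```

```text
0.02023415345025368 [ 0.48740341 -0.0274982   0.14710861] [-4.12227027 -2.40839793  3.03615216]
rad 0.15757144437415244 -14.664810794948774
0.1 [ -8.   0. -14.]
0.2 [-17.   0. -26.]
0.3 [-28.   0. -38.]
0.4 [-39.   0. -49.]
0.5 [-52.   0. -58.]
0.6 [-65.   0. -66.]
0.7 [-80.   0. -73.]
0.8 [-94.   0. -78.]
0.9 [-110.    0.  -82.]
1.0 [-125.    0.  -85.]
1.1 [-141.    0.  -85.]
1.13 [-146.    0.  -85.]
```

>>> send_rows --commands '[1, -8, 0, -14, 0, 0, 0, 1, -17, 0, -26, 0, 0, 0, 1, -28, 0, -38, 0, 0, 0, 1, -39, 0, -49, 0, 0, 0, 1, -52, 0, -58, 0, 0, 0, 1, -65, 0, -66, 0, -1, 0, 1, -80, 0, -73, 0, -2, 0, 1, -94, 0, -78, 0, -3, 0, 1, -110, 0, -82, 0, -4, 0, 1, -125, 0, -85, 0, -4, 0, 1, -138, 0, -85, 0, -4, 0, 1, -141, 0, -85, 0, -4, 0]'

```text
time: 9.2
position: [0.4893, 0.0187, 0.3074]
ee_rot: [-0.644, 0.659, 0.27, 0.279]
contact_force: [-2.2, -13.2, 2.2]
gripper_width: 0.02
gripper_force: 30.1
```

Run:
```python
from h import *
s=r.read_state();print(s["gripper_width"],s["position"],s["contact_force"])
g=s["position"]-[.4909,.1249,.187];print(np.hypot(*g[1:]),np.degrees(np.arctan2(g[2],-g[1])))
p=r.snapshot("side");save(p,"s2")
q=r.snapshot("scene")
cv2.imwrite("pics/c2.png",cv2.cvtColor(np.hstack([cv2.resize(p["color"][140:380,240:480],(400,400)),cv2.resize(q["color"][130:330,240:440],(400,400))]),cv2.COLOR_RGB2BGR))
```

```text
0.0199737181468482 [0.48930372 0.01866395 0.30739453] [ -2.21213422 -13.21746429   2.15378895]
0.1605644511478949 48.57484068569686
```

View pics/c2.png

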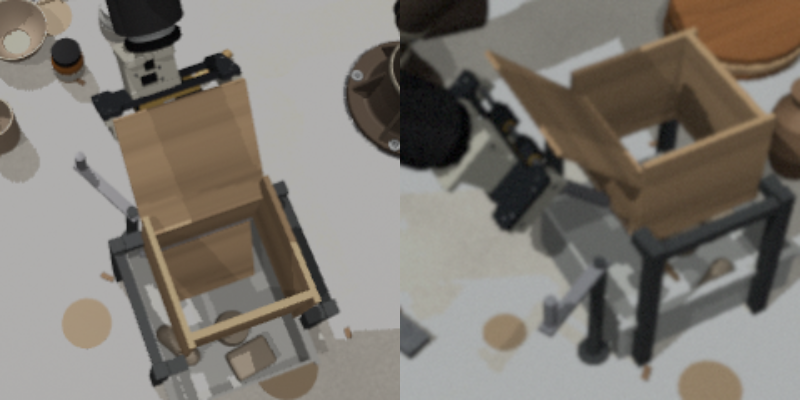

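All three offcuts lie in the tub: in the left crop, the coil at (178,342), the disc at (235,327) and the block at (250,357). The hopper is empty and the door hangs open. Now I lower the lever along the same arc.

Run:
```python
from h import *
s=r.read_state();R0=R.from_quat(s["ee_rot"]);print(s["time"])
g0=s["position"];R1=leanR(1.548,np.radians(42))
hx=np.array([np.cos(1.548),np.sin(1.548),0]);g=np.array([.4874,-.0275,.1471])
hin=np.array([.4909,.1249,.187]);v=g-hin;a=-(v@hx);b=v[2];rad=np.hypot(a,b);t0=np.arctan2(b,a)
for th in np.arange(1.0,-.01,-.1):
    da=rad*(np.cos(t0+th)-np.cos(t0));db=rad*(np.sin(t0+th)-np.sin(t0))
    print(round(th,2),(R0.inv().apply(g-hx*da+np.array([0,0,db])-g0)*1000).round(0))
print(np.degrees((R0.inv()*R1).as_rotvec()))
```

```text
9.3
1.0 [16.  1.  3.]
0.9 [32.  1.  4.]
0.8 [47.  1.  7.]
0.7 [63.  1. 11.]
0.6 [77.  1. 17.]
0.5 [91.  1. 24.]
0.4 [104.   1.  33.]
0.3 [117.   1.  43.]
0.2 [128.   1.  54.]
0.1 [138.   1.  66.]
0.0 [147.   1.  79.]
[-0.17836708  3.70430683  0.1004276 ]
```

>>> send_rows --commands '[1, 16, 1, 3, 0, 0, 0, 1, 32, 1, 4, 0, 0, 0, 1, 47, 1, 7, 0, 0, 0, 1, 63, 1, 11, 0, 1, 0, 1, 77, 1, 17, 0, 2, 0, 1, 91, 1, 24, 0, 3, 0, 1, 104, 1, 33, 0, 3.7, 0, 1, 117, 1, 43, 0, 3.7, 0, 1, 128, 1, 54, 0, 3.7, 0, 1, 138, 1, 66, 0, 3.7, 0, 1, 147, 1, 79, 0, 3.7, 0, 1, 147, 1, 79, 0, 3.7, 0]'

```text
time: 10.5
position: [0.4875, -0.0241, 0.1448]
ee_rot: [-0.652, 0.666, 0.253, 0.258]
contact_force: [-1.9, -0.6, 17.7]
gripper_width: 0.0198
gripper_force: 30.2
```

>>> send_rows --commands '[0, 0, 0, 0, 0, 0, 0, 0, 0, 0, 0, 0, 0, 0, 0, 0, 0, 0, 0, 0, 0, 0, 0, 0, 0, 0, 0, 0, 0, 0, 0, 0, 0, 0, 0, 0, 0, 0, -150, 0, 0, 0, 0, 0, 0, -150, 0, 0, 0, 0, 0, 0, -150, 0, 0, 0, 0, 0, 0, -150, 0, 0, 0, 0, 0, 0, -150, 0, 0, 0]'

```text
time: 11.5
position: [0.4848, -0.1262, 0.2553]
ee_rot: [-0.651, 0.668, 0.252, 0.258]
contact_force: [0.3, 0.3, -0.8]
gripper_width: 0.0438
gripper_force: 0.0
```

Run:
```python
from h import *
s=r.read_state();print(s["time"],s["position"],s["contact_force"],s["q"])
p=r.snapshot("wrist");save(p,"w3")
for l,z in(("lever_grip",.147),("latch_pivot",.188),("latch_knob",.219)):
    for q in r.pinpoint(p,l)[:2]: print(l,round(q["conf"],2),np.round(q["xy"]),px2w(p,q["xy"],z=z).round(4),px2w(p,q["xy"]).round(4))
print(w2px(p,[[.4875,-.0248,.147],[.5745,.06,.188],[.622,-.036,.219]]))
```

```text
11.5 [ 0.48482703 -0.12617556  0.2553025 ] [ 0.25289995  0.3380182  -0.83496336] [-4.06364409e-01  2.99839531e-01  7.26669979e-04 -6.74782435e-01
 -1.59145224e+00  4.79889638e-01]
lever_grip 0.74 [317. 231.] [ 0.4883 -0.0256  0.147 ] [ 0.4878 -0.0416  0.1574]
[[317.56258075 231.41865283]
 [230.73307148 314.93624173]
 [129.23904282 310.1657442 ]]
```

View pics/w3.png

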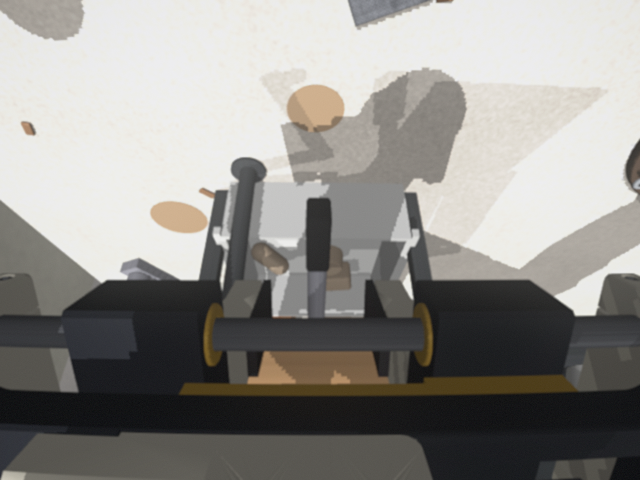

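The lever is back at its shut position (grip at 317,231, exactly where predicted) and the offcuts are visible in the tub. Now for the latch knob.

Run:
```python
from h import *
Rt=leanR(1.548,np.radians(42));k=np.array([.622,-.035,.222])
plan(k-Rt.apply([0,0,.13]),Rt);plan(k,Rt)
```

```text
d [ -48. -136.  -44.] rot [ 0.1  0.4 -0.1]
d [ -47. -136.   86.] rot [ 0.1  0.4 -0.1]
```

>>> send_rows --commands '[0, -48, -136, -44, 0, 0, 0, 0, -48, -136, -44, 0, 0, 0, 0, -48, -136, -44, 0, 0, 0, 0, -48, -136, -44, 0, 0, 0, 0, -48, -136, -44, 0, 0, 0]'

```text
time: 12.2
position: [0.6212, -0.1217, 0.3181]
ee_rot: [-0.652, 0.667, 0.254, 0.257]
contact_force: [-1.0, 0.6, -0.6]
gripper_width: 0.0434
gripper_force: 0.0
```

Run:
```python
from h import *
p=r.snapshot("wrist");save(p,"w4");s=r.read_state();print(s["position"])
for l,z in(("latch_pivot",.188),("latch_knob",.219)):
    for q in r.pinpoint(p,l)[:2]: print(l,round(q["conf"],2),np.round(q["xy"]),px2w(p,q["xy"],z=z).round(4),px2w(p,q["xy"]).round(4))
Rt=leanR(1.548,np.radians(42));plan(np.array([.622,-.035,.222]),Rt)
```

```text
[ 0.62030701 -0.12190818  0.31800228]
latch_pivot 0.67 [366. 253.] [0.5742 0.056  0.188 ] [0.5752 0.0486 0.1922]
latch_knob 0.66 [320. 230.] [ 0.621  -0.0367  0.219 ] [ 0.6209 -0.0452  0.2245]
latch_knob 0.4 [402. 243.] [ 0.5535 -0.0145  0.219 ] [0.4767 0.2916 0.0374]
d [  0.  -1. 130.] rot [ 0.1  0.3 -0.2]
```

View pics/w4.png

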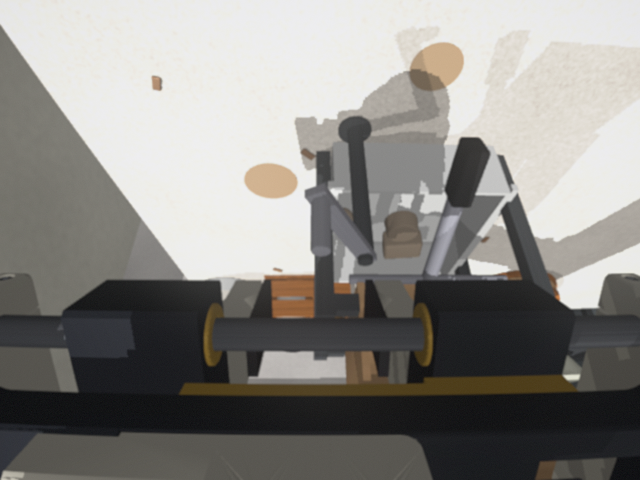

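The knob, from (318,195) to (322,250), is centred between the fingers. I advance and pinch it.

>>> send_rows --commands '[0, 0, -1, 60, 0, 0, 0, 0, 0, -1, 80, 0, 0, 0, 0, 0, -1, 100, 0, 0, 0, 0, 0, -1, 118, 0, 0, 0, 0, 0, -1, 129, 0, 0, 0, 0, 0, -1, 129, 0, 0, 0, 1, 0, -1, 129, 0, 0, 0, 1, 0, -1, 129, 0, 0, 0, 1, 0, -1, 129, 0, 0, 0, 1, 0, -1, 129, 0, 0, 0, 1, 0, -1, 129, 0, 0, 0]'

```text
time: 13.45
position: [0.6237, -0.0363, 0.2244]
ee_rot: [-0.651, 0.667, 0.252, 0.258]
contact_force: [-1.1, -0.4, 2.1]
gripper_width: 0.0151
gripper_force: 30.0
```

Run:
```python
from h import *
s=r.read_state();R0=R.from_quat(s["ee_rot"]);g=s["position"];print(s["gripper_width"],g,s["contact_force"])
pv=np.array([.5743,.0585]);v=g[:2]-pv;a0=np.arctan2(v[1],v[0]);rad=np.hypot(*v);print(rad,np.degrees(a0))
a1=np.radians(-181.3)
for i,a in enumerate(np.linspace(a0,a1,17)):
    rr=rad+(.105-rad)*i/16
    d=np.r_[pv+rr*np.array([np.cos(a),np.sin(a)])-g[:2],0]
    print(i,(R0.inv().apply(d)*1000).round(0).tolist())
```

```text
0.015115335062017489 [ 0.62370885 -0.0362889   0.22437243] [-1.07887539 -0.44716196  2.13943976]
0.10689326642699223 -62.46915843595716
0 [0.0, 0.0, 0.0]
1 [4.0, 13.0, -4.0]
2 [7.0, 26.0, -7.0]
3 [9.0, 39.0, -8.0]
4 [10.0, 53.0, -9.0]
5 [9.0, 67.0, -8.0]
6 [6.0, 80.0, -6.0]
7 [3.0, 93.0, -3.0]
8 [-2.0, 105.0, 2.0]
9 [-7.0, 117.0, 7.0]
10 [-14.0, 127.0, 13.0]
11 [-22.0, 136.0, 20.0]
12 [-30.0, 143.0, 28.0]
13 [-40.0, 149.0, 36.0]
14 [-49.0, 153.0, 45.0]
15 [-59.0, 156.0, 54.0]
16 [-69.0, 157.0, 63.0]
```

>>> send_rows --commands '[1, 4, 13, -4, 0, 0, 0, 1, 7, 26, -7, 0, 0, 0, 1, 9, 39, -8, 0, 0, 0, 1, 10, 53, -9, 0, 0, 0, 1, 9, 67, -8, 0, 0, 0, 1, 6, 80, -6, 0, 0, 0, 1, 3, 93, -3, 0, 0, 0, 1, -2, 105, 2, 0, 0, 0, 1, -7, 117, 7, 0, 0, 0, 1, -14, 127, 13, 0, 0, 0, 1, -14, 127, 13, 0, 0, 0]'

```text
time: 14.55
position: [0.496, -0.0122, 0.2246]
ee_rot: [-0.652, 0.667, 0.253, 0.258]
contact_force: [2.2, 1.1, 3.7]
gripper_width: 0.0153
gripper_force: 30.0
```

Run:
```python
from h import *
s=r.read_state();R0=R.from_quat(s["ee_rot"]);g=s["position"];print(s["gripper_width"],g,s["contact_force"])
pv=np.array([.5743,.0585]);v=g[:2]-pv;a0=np.arctan2(v[1],v[0]);rad=np.hypot(*v);print(rad,np.degrees(a0))
a1=np.radians(-182)
for i,a in enumerate(np.linspace(a0,a1,7)):
    d=np.r_[pv+rad*np.array([np.cos(a),np.sin(a)])-g[:2],0]
    print(i,(R0.inv().apply(d)*1000).round(0).tolist())
```

```text
0.015343045746227624 [ 0.49602867 -0.01220197  0.22459264] [2.16898897 1.14450686 3.67343837]
0.1054759171128808 -137.90870715215436
0 [0.0, -0.0, -0.0]
1 [-8.0, 9.0, 7.0]
2 [-16.0, 16.0, 15.0]
3 [-25.0, 22.0, 23.0]
4 [-35.0, 26.0, 32.0]
5 [-45.0, 28.0, 41.0]
6 [-54.0, 29.0, 50.0]
```

>>> send_rows --commands '[1, -8, 9, 7, 0, 0, 0, 1, -16, 16, 15, 0, 0, 0, 1, -25, 22, 23, 0, 0, 0, 1, -35, 26, 32, 0, 0, 0, 1, -45, 28, 41, 0, 0, 0, 1, -54, 29, 50, 0, 0, 0, 1, -57, 29, 53, 0, 0, 0, 1, -57, 29, 53, 0, 0, 0]'

```text
time: 15.35
position: [0.4712, 0.0627, 0.2242]
ee_rot: [-0.653, 0.667, 0.25, 0.257]
contact_force: [2.9, -12.1, 11.1]
gripper_width: 0.015
gripper_force: 30.0
```

Run:
```python
from h import *
s=r.read_state();g=s["position"];print(s["gripper_width"],g,s["contact_force"])
v=g[:2]-[.5743,.0585];print(np.hypot(*v),np.degrees(np.arctan2(v[1],v[0]))%360)
```

```text
0.015027307079125479 [0.47115105 0.06272364 0.22418243] [  2.8507611  -12.07401612  11.09773111]
0.10323538951595693 177.65522093931511
```

The latch is at its stop, with a 12 N reaction. I release and back off.

>>> send_rows --commands '[0, 0, 0, 0, 0, 0, 0, 0, 0, 0, 0, 0, 0, 0, 0, 0, 0, 0, 0, 0, 0, 0, 0, 0, 0, 0, 0, 0, 0, 0, 0, -25, 0, 0, 0, 0, 0, 0, -60, 0, 0, 0, 0, 0, 0, -100, 0, 0, 0, 0, 0, 0, -150, 0, 0, 0, 0, 0, 0, -200, 0, 0, 0, 0, 0, 0, -200, 0, 0, 0]'

```text
time: 16.35
position: [0.468, -0.0739, 0.3749]
ee_rot: [-0.652, 0.668, 0.249, 0.258]
contact_force: [0.2, -0.5, -0.1]
gripper_width: 0.0436
gripper_force: 0.0
```

Run:
```python
from h import *
s=r.read_state();print(s["time"],s["position"],s["contact_force"])
p=r.snapshot("wrist");q=r.snapshot("side")
cv2.imwrite("pics/c5.png",cv2.cvtColor(np.hstack([cv2.resize(p["color"][60:300,160:480],(400,300)),cv2.resize(q["color"][140:380,200:520],(400,300))]),cv2.COLOR_RGB2BGR))
for n in("latch_knob","lever_grip","latch_pivot"):
    z=dict(latch_knob=.219,lever_grip=.147,latch_pivot=.188)[n]
    for k in r.pinpoint(p,n)[:1]: print(n,k["conf"],k["xy"],px2w(p,k["xy"],z=z).round(4))
```

```text
16.35 [ 0.46801924 -0.0738638   0.37491227] [ 0.24948127 -0.4617586  -0.12906086]
latch_knob 0.93 [319.7, 212.7] [0.4703 0.0659 0.219 ]
lever_grip 0.61 [297.5, 83.6] [ 0.4879 -0.0284  0.147 ]
```

View pics/c5.png

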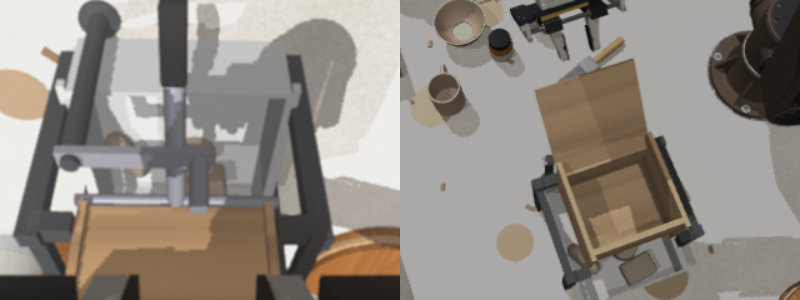

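The bar lies across the lever (left crop, 60–215, about 155), parallel to the hopper front. The door is shut, the hopper is empty, the offcuts are in the tub and nothing touches the robot. I'm handing the job in.

```bash
python3 -c "from bench import r; print(r.job_done())"
```

```text
the job is handed in; nothing more can be done
None
```

The job is done and handed in: all three offcuts are in the tub, the trap-door is shut, the latch bar is turned across above the lever, and the robot is clear of everything, at about 16.5 s of the 54 s allowed.

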